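# Focus, then hold a filter cassette up to the inspection camera

### The arm

A 6-joint arm with a two-finger parallel gripper is mounted at the origin on the work surface. World frame = base frame: x ahead of the robot, y to its left, z up, the work surface at z = 0. Lengths are in m, angles in degrees, forces in N, time in s.
With the tool pointing down it reaches from about 0.35 to 0.975 m from the base axis. Payload 17.4 kg.
Tool frame: the origin (TCP) lies at the very end of the fingers, on their centre line; the grasp point (between the pads) lies bot.grip_depth behind it (bot.grip_depth is the distance from the TCP to the grasp point, in m); z points along the fingers, y is the line along which they close (so a half turn about z gives the same grasp; the last joint's range is limited). The gripper opens to 85 mm and grips with 20 to 120 N. Pads are 22 mm wide; open, the fingers measure 114 mm over their backs; the gripper's body (76 mm by 85 mm) begins 54 mm behind the grasp point. The pads swing forward as they close: fully open they stand 13 mm farther back than shut.
Start: joints at [-75.046, 6.646, 82.598, -0, 90.757, -2.166], TCP at [0.199, -0.645, 0.231] pointing down, gripper open.
Joint ranges: [-162.19, 162.19], [-47.58, 125.68], [4.15, 143.07], [-65.23, 245.23], [0.69, 171.88], [-170.13, 170.13]. Speed limits (degrees/s): [108.29, 108.29, 127.2, 180, 180, 180].

### API

Orientations are given as a 3x3 rotation matrix whose columns are the frame's x, y, z axes.
In Python, from bench import sensors, capture, bot, finder gives the robot as it stands.
- The arm moves only by the tool send_rows, never from a script. Its argument "plan" is text: rows parted by semicolons, each of 4 numbers parted by spaces: the shift along the tool's x, y, z in cm, then the turn about the tool's z in rad. A call has 1 to 8 rows; each row is the pose to reach, as a shift and turn from the pose commanded when the call began, along the tool's axes at that moment; what a row does not reach only later rows make up. A row lasts 1/10 s, in which the tool goes at most 50 mm and 8.59 degrees, less where a joint would pass 70% of its speed; a pose out of reach is approached as far as the arm can. A call with a gripper value outside its range is refused whole. "jaw" is the opening, from -1 (shut) to 1 (fully open), set as the call begins (left out, the last holds). The fingers move at their own pace and stop on an object; "force" is the grip in N (left out, the last holds). Time passes only in rows, so rows that repeat a pose let the fingers close. It gives the time, the measured TCP pose, the force, the opening and the grip force at its end, in the units of the state.
- sensors.sense(): the state, without advancing time (a new reading comes with each control period).
- capture(name): name is "scene" or "top" or "wrist"; returns a dict with "image" (400x640x3 uint8, red, green, blue), "depth" (400x640 float32, m along the optical axis (not along the pixel's ray), 0 where there is no reading), "fovy" (degrees; the focal length in pixels is half the picture's height over the tangent of half this angle, whatever the lens; pixels are square), "cx", "cy" (the principal point, pixels), "extrinsics" (4x4, takes a point from world to camera coordinates); the wrist camera has in their place "mount" (4x4, takes a point from camera to tool coordinates, whose origin is the TCP and whose axes are the flange's). Camera axes: x right, y down, z forward; pixel columns grow to the right and rows downward; lengths in m; the calibration is good to about 2 mm. A picture is of the moment at which its call begins: read the wrist's pose just before it.
- bot.hand_in(): hands the job in; it is judged then, once.
Trained networks look in a picture, given as the dict that the camera call returned (one of the last four; its "shot" number tells which), for a name from the list of things; names that differ only in an ending like _2 or _b are one class to them, and where a whole thing is asked for, a point or a joint stands for the part that bears it (a point fixed in the world has none). Each returns a list of dicts, best first, with "score" (0 to 1); they miss things now and then, are a little off and sometimes report something else, mostly with a low value. They report only what shows in the picture. A call takes as long as a camera call.
- finder.masks_of(picture, target): "region" (400x640 bool, what is visible of it) and "extent" ([left, top, right, bottom] in pixels, round what is visible of it).
The state is a dict: "time_s": time; "joint_pos": joint angles; "joint_velocities": joint speeds; "effort": joint torques, N m; "position": TCP position; "ee_rot": TCP orientation; "contact_force": force on the tool from outside, world axes, zero at the start; "moment": the same for the moment, N m; "grip_width": finger opening in m; "finger_force": force on a finger pad.
Only numpy, scipy, OpenCV 4.12 (cv2) and the standard library are available. Lean on these libraries where they do the work, as an engineer would, in place of code of your own. Each camera call takes 0.05 s, during which the arm holds its last target. There are 200 camera calls.

### The job

Inspect the blue filter: first turn the focus knob until the red pointer stands at the green mark, then lift the cassette with the blue window out of the rack and hold it up in the air in front of the inspection camera, grip tab uppermost, the window centred on the lens, square to its line of sight and 110 mm from the glass. Finish while holding it there, still. Do not bump the camera, and leave the other cassettes and the rest of the bench where they are.

Things in the scene. Friction and masses are not known exactly. Their poses are not given: they have to be found in the camera images.
- focus_knob_grip (a point): point on the axis of the focus knob at the height to grip it, 31 mm above the knob's foot and 82 mm above the table. The black knob stands upright on the white focus unit; its grip is a bar 42 mm long, 14 mm thick and 32 mm tall (82 mm is 7 mm under its top). This frame turns with the knob: its x axis runs along the bar, z up
- focus_knob (a joint): focus knob angle, rad, 0 to 3.0, growing as it turns clockwise seen from above; stays where it is left (friction 0.03 N m). It is geared to the red pointer: each radian clockwise moves the pointer 20 mm along the scale
- focus_unit: white box 140 (x) x 120 (y) x 45 mm fixed to the table, origin at the centre of its underside. On top: the knob on a round grey foot, axis 22 mm to -x of the centre, and a black scale strip (44 x 86 mm) 45 mm to +x of the centre, running along y. The pointer moves to the unit's own -y as the knob turns clockwise
- pointer_tip (a point): tip of the red pointer on the focus unit's scale (pointer 18 x 4 mm, 5 mm tall; the tip is its end farther from the knob)
- focus_mark: green mark, 16 mm along the unit's x and 4 mm wide along y, on the scale strip just beyond the pointer's tip; the pointer stands at the mark when the two are in line along the unit's x. Its place along the scale differs each time, always at a clockwise turn of the knob from the start. Its axes are parallel to those of the focus unit, origin at the mark's centre
- rack: aluminium rack 70 (x) x 250 (y) x 30 mm fixed to the table, origin at the centre of its underside, with three pockets 18 mm deep in a row along its y, 85 mm apart, one cassette in each
- cassette_blue: the filter cassette to inspect: black frame 14 mm thick (x), 52 mm wide (y), 56 mm tall (z), with a round window 33 mm across, blue, showing on both faces (both are alike), and on top a grey grip tab 14 mm thick (x), 26 mm wide (y), 26 mm tall, with a blue stripe on it: 82 mm tall overall, 60 to 125 g. Origin at the centre of its underside, x axis through the window, z up to the tab. It stands 18 mm deep in any of the three rack pockets with 1.5 mm play each side
- blue_window (a point): centre of the blue window, 32 mm above the cassette's underside, same axes as the cassette
- cassette_amber: filter cassette like the blue one, but with an amber window and matching stripe; it stays in the rack. Origin at the centre of its underside
- cassette_clear: filter cassette like the blue one, but with a clear, colourless window and matching stripe; it stays in the rack. Origin at the centre of its underside
- lens: lens end of the inspection camera (black ring 48 mm across; behind it an aluminium tube and a blue housing 52 x 52 mm reaching 108 mm back), fixed on a column. Origin at the centre of the front glass. It looks along its own -x axis, 20 degrees below level; y axis level; z axis square to the line of sight, leaning away from the camera. Its height and heading differ each time
- view_point (a point): point on the line of sight 110 mm in front of the lens glass, where the window's centre belongs; same axes as the lens
- cam_head: black clamp that holds the camera on its column, 46 x 44 x 50 mm, origin on the column axis 130 mm behind the lens
- cam_stand: camera stand: grey foot 150 x 120 x 15 mm and steel column 24 mm across, 370 mm tall, origin at the centre of the underside
- reagent: amber reagent bottle with blue cap, 56 mm across, 130 mm tall; bystander. Origin at the centre of its underside
- dishes: stack of two clear culture dishes, 88 mm across, 31 mm tall; bystander. Origin at the centre of its underside
- well_plate: multi-well plate, 127 x 85 x 14 mm, lying flat; bystander. Origin at the centre of its underside
- beaker: glass beaker, 70 mm across, 90 mm tall; bystander. Origin at the centre of its underside

How it is judged (in metres and radians):
On the way, in this order (a step that is already met when the one before it is completed fails the run):
1. the red pointer stands at the green mark (within 3 mm), the blue cassette still in the rack (y of pointer_tip in the frame of focus_mark between -0.003 and 0.003 m and distance of cassette_blue from where it was at the start of the episode below 0.01 m), for 0.3 s.
2. the blue cassette is lifted clear of the rack by the fingers (height (world z) of cassette_blue above 0.05 m and contact force between the fingers and cassette_blue above 2 N and contact force between cassette_blue and rack below 0.1 N), for 0.2 s.
At the end, for the whole second after the job is handed in: Pointer within 3 mm of the mark; blue cassette held still in the air, touching only the fingers, tab up, window within 15 mm of the line of sight and 20 mm of the 110 mm distance, square within 0.15 rad; other cassettes within 10 mm, bystanders within 20 mm of their starts (y of pointer_tip in the frame of focus_mark between -0.003 and 0.003 m and x of blue_window in the frame of view_point between -0.02 and 0.02 m and y of blue_window in the frame of view_point between -0.015 and 0.015 m and z of blue_window in the frame of view_point between -0.015 and 0.015 m and angle between the x axis of cassette_blue and the x axis of lens, either way round below 0.15 rad and angle between the y axis of cassette_blue and the y axis of lens, either way round below 0.15 rad and angle between cassette_blue's own z axis and vertical below 0.7 rad and height (world z) of cassette_blue above 0.08 m and contact force between the fingers and cassette_blue above 2 N and linear speed of cassette_blue below 0.02 m/s and angular speed of cassette_blue below 0.2 rad/s and contact force between cassette_blue and rack below 0.1 N and contact force between cassette_blue and lens below 0.1 N and contact force between cassette_blue and cam_head below 0.1 N and contact force between cassette_blue and cam_stand below 0.1 N and contact force between cassette_blue and focus_unit below 0.1 N and distance of each of cassette_amber, cassette_clear from where it was at the start of the episode below 0.01 m and distance of each of reagent, dishes, well_plate, beaker from where it was at the start of the episode below 0.02 m); the arm keeps its last pose, push and grip.
It fails at once if the camera is bumped (over 5 N) by the arm or the cassette (contact force between any of the arm, the fingers, cassette_blue and lens above 5 N or contact force between any of the arm, the fingers, cassette_blue and cam_head above 5 N or contact force between any of the arm, the fingers, cassette_blue and cam_stand above 5 N).
It fails at once if another cassette is pulled or knocked out of place (over 25 mm) (distance of any of cassette_amber, cassette_clear from where it was at the start of the episode above 0.025 m).
It fails at once if a bystander is knocked away (over 40 mm) (distance of any of reagent, dishes, well_plate, beaker from where it was at the start of the episode above 0.04 m).
It also fails if it takes over 58 s, if anything falls off the work surface, if the arm or the gripper's body presses on something with over 40 N, if the wrist force passes 120 N, or if a joint passes its speed limit or range.

## Working session

There is one attempt and no reset: what is moved stays moved. The work goes in short steps, Python scripts to look and compute and a tool call to move; the robot and the scene stay as the last step left them, time stands still between calls to the robot, and variables do not carry over. Pictures are saved under pics/ and viewed, at most 10 in all, crops included, and the job is handed in when it is done.

Besides the shell and the picture viewer there is one more tool, called as name(argument=value, ...) on one line, values as JSON. send_rows: Moves the arm, as the interface text tells. Its arguments: {"type":"object","properties":{"plan":{"type":"string"},"jaw":{"type":"number"},"force":{"type":"number"}},"required":["plan"]}

```bash
ls; mkdir -p pics
cat > h.py <<'E'
import numpy as np, cv2
from bench import sensors, capture, bot, finder
def cam(p):
    f=200/np.tan(np.radians(p['fovy'])/2); return f,p['cx'],p['cy']
def cloud(p, T=None):
    f,cx,cy=cam(p); d=p['depth']; v,u=np.mgrid[0:400,0:640]
    P=np.stack([(u-cx)*d/f,(v-cy)*d/f,d],-1)
    M=np.linalg.inv(np.array(p['extrinsics'])) if T is None else T
    W=P@M[:3,:3].T+M[:3,3]; W[d==0]=np.nan
    return W
def wristT(p,s):
    T=np.eye(4);T[:3,:3]=np.array(s['ee_rot']);T[:3,3]=s['position'];return T@np.array(p['mount'])
def save(p,n): cv2.imwrite('pics/'+n,cv2.cvtColor(p['image'],cv2.COLOR_RGB2BGR))
E
python3 - <<'E'
from h import *
s=sensors.sense(); print(s['time_s'],s['position'],np.round(s['ee_rot'],3),s['grip_width'],bot.grip_depth)
for c in('scene','top'):
    p=capture(c); save(p,c+'0.png'); W=cloud(p); np.savez(c+'.npz',img=p['image'],W=W,E=p['extrinsics'],f=cam(p))
    for t in ['focus_knob_grip','focus_unit','pointer_tip','focus_mark','rack','cassette_blue','blue_window','cassette_amber','cassette_clear','lens','cam_head','cam_stand','reagent','dishes','well_plate','beaker']:
        m=finder.masks_of(p,t)
        for r in m[:2]:
            if r['score']<.3: continue
            q=W[r['region']]; q=q[~np.isnan(q[:,0])]
            print(c,t,round(r['score'],2),np.round(r['extent']),np.round(np.median(q,0),3) if len(q) else '',np.round(np.percentile(q,[3,97],axis=0),3).tolist() if len(q) else '')
E
```

```text
pics
0.0 [ 0.19863675 -0.64489867  0.23052229] [[ 0.956  0.294 -0.   ]
 [ 0.294 -0.956  0.001]
 [ 0.    -0.001 -1.   ]] 0.08549728772212697 0.0187
scene focus_knob_grip 0.66 [174. 237. 192. 261.] [ 0.477 -0.282  0.071] [[0.46, -0.302, 0.052], [0.49, -0.263, 0.091]]
scene focus_unit 0.91 [163. 240. 211. 288.] [ 0.519 -0.297  0.046] [[0.432, -0.359, 0.009], [0.571, -0.229, 0.083]]
scene pointer_tip 0.34 [280. 192. 324. 216.] [0.36  0.156 0.015] [[0.312, 0.101, 0.003], [0.394, 0.219, 0.019]]
scene rack 0.76 [260. 228. 334. 274.] [0.578 0.005 0.029] [[0.53, -0.095, 0.001], [0.613, 0.148, 0.034]]
scene cassette_blue 0.73 [164. 239. 212. 288.] [ 0.521 -0.296  0.046] [[0.435, -0.36, 0.004], [0.571, -0.231, 0.085]]
scene cassette_blue 0.69 [267. 235. 281. 257.] [ 0.581 -0.057  0.061] [[0.572, -0.079, 0.031], [0.587, -0.031, 0.094]]
scene blue_window 0.83 [264. 234. 282. 255.] [ 0.581 -0.059  0.063] [[0.573, -0.079, 0.034], [0.587, -0.034, 0.094]]
scene blue_window 0.59 [405. 129. 430. 166.] [0.541 0.492 0.231] [[0.503, 0.445, 0.189], [0.564, 0.544, 0.261]]
scene cassette_amber 0.64 [288. 222
[... 2693 characters left out ...]
8 0.245] [[0.465, 0.45, 0.202], [0.549, 0.583, 0.261]]
top cam_stand 0.97 [115. 203. 198. 254.] [0.485 0.563 0.016] [[0.428, 0.497, 0.009], [0.53, 0.628, 0.369]]
top reagent 0.67 [393. 144. 414. 168.] [ 0.729 -0.171  0.086] [[0.712, -0.199, 0.014], [0.754, -0.152, 0.131]]
top dishes 0.72 [306. 147. 331. 173.] [0.724 0.105 0.03 ] [[0.685, 0.067, 0.008], [0.764, 0.143, 0.035]]
top dishes 0.72 [132. 194. 192. 236.] [0.514 0.518 0.244] [[0.465, 0.449, 0.014], [0.556, 0.586, 0.261]]
top well_plate 0.95 [277. 263. 315. 288.] [0.346 0.162 0.014] [[0.306, 0.106, 0.009], [0.385, 0.22, 0.019]]
top beaker 0.89 [440. 159. 470. 183.] [ 0.698 -0.357  0.051] [[0.662, -0.381, 0.001], [0.723, -0.318, 0.092]]
```

Run:
```python
import cv2,numpy as np
a=cv2.imread('pics/scene0.png');b=cv2.imread('pics/top0.png')
A=cv2.resize(a[90:330,150:450],(750,600));cv2.imwrite('pics/s1.png',A)
l=cv2.resize(b[190:275,400:480],(400,425),interpolation=2);r=cv2.resize(b[190:260,110:200],(400,311),interpolation=2)
c=np.zeros((425,800,3),np.uint8);c[:,:400]=l;c[:311,400:]=r;cv2.imwrite('pics/t1.png',c)
```

```text
(no output)
```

View pics/s1.png

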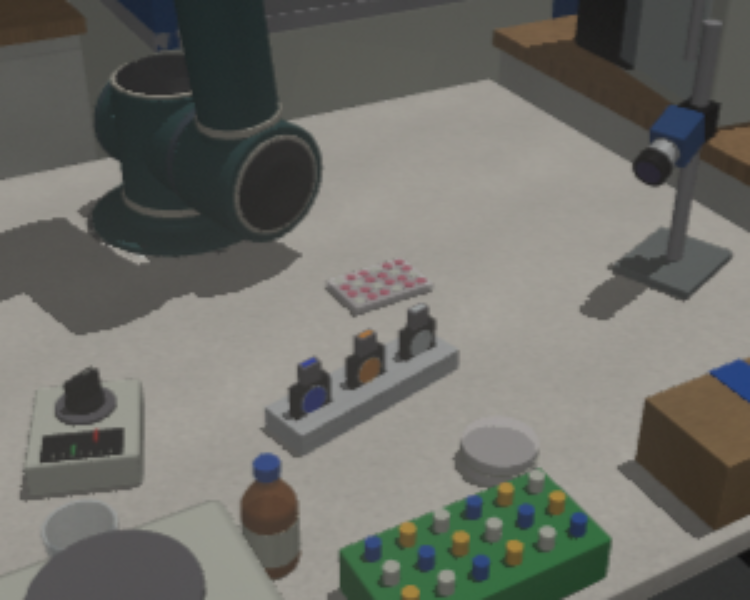

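View pics/t1.png

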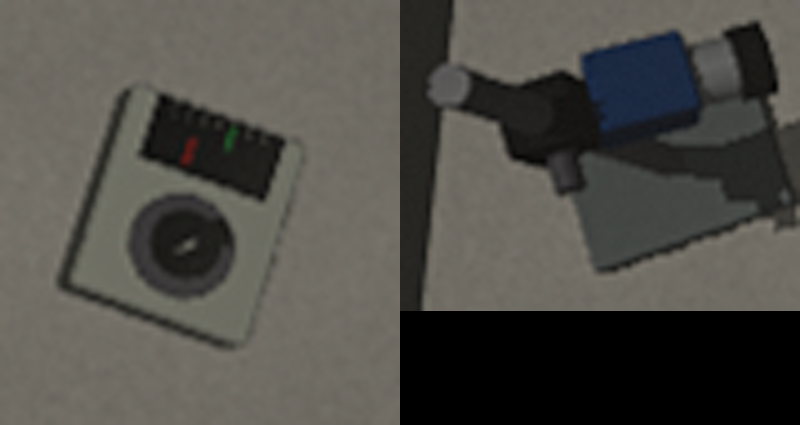

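The scene view shows the focus unit on the left (red pointer right of the green mark), the blue cassette nearest in the rack, and the camera on the right facing roughly -y. The top view shows pointer at (190,152) and mark at (230,138) in the crop. Next come the numbers.

Run:
```python
import numpy as np,cv2
def rect(P):
    r=cv2.minAreaRect((P[:,:2]*1000).astype(np.float32)); return np.round(r[0],1),np.round(r[1],1),round(r[2],1)
for c in('top','scene'):
    z=np.load(c+'.npz');W=z['W'];I=z['img'].astype(float);ok=~np.isnan(W[...,0])
    def box(x0,x1,y0,y1,z0,z1): return ok&(W[...,0]>x0)&(W[...,0]<x1)&(W[...,1]>y0)&(W[...,1]<y1)&(W[...,2]>z0)&(W[...,2]<z1)
    m=box(.38,.6,-.38,-.2,.035,.075);print(c,'unit',rect(W[m]))
    m=box(.43,.52,-.33,-.23,.084,.1);print('knob top',m.sum(),rect(W[m]) if m.sum()>3 else '',W[m].mean(0))
    m=box(.38,.6,-.38,-.2,.035,.065);R,G,B=I[...,0],I[...,1],I[...,2]
    for n,k in(('red',m&(R>1.6*G)&(R>1.6*B)),('green',m&(G>1.4*R)&(G>1.25*B))): print(n,k.sum(),W[k].mean(0).round(4), W[k].min(0).round(3),W[k].max(0).round(3))
    m=box(.48,.63,-.12,.18,.02,.04);print('rack',rect(W[m]))
    for n,y0,y1 in(('b',-.1,0),('a',-.0,.07),('c',.08,.15)):
        m=box(.5,.61,y0,y1,.09,.1);print('tab',n,m.sum(),rect(W[m]) if m.sum()>2 else '',W[m].mean(0).round(4))
    m=box(.4,.62,.4,.7,.03,.5);
    blue=m&(B>1.4*R)&(B>1.15*G);print('housing',blue.sum(),rect(W[blue]),W[blue].min(0),W[blue].max(0))
    m=box(.35,.62,.4,.75,.005,.025);print('foot',rect(W[m]))
    m=box(.35,.62,.4,.75,.30,.5);print('col',W[m].mean(0),m.sum())
    m=box(.45,.62,.4,.56,.15,.5)&(~blue);q=W[m];q=q[np.argsort(q[:,1])][:80];print('front',np.c_[q.mean(0),q.min(0),q.max(0)].round(3).tolist())
```

```text
top unit (array([ 486.2, -289.3]), array([121.1, 141. ]), 70.4)
knob top 53 (array([ 465. , -281.3]), array([13.6, 38.2]), 25.9) [ 0.46521735 -0.28122156  0.088631  ]
red 14 [ 0.5269 -0.2902  0.0483] [ 0.52  -0.297  0.043] [ 0.536 -0.285  0.055]
green 12 [ 0.5363 -0.3179  0.0467] [ 0.527 -0.322  0.042] [ 0.543 -0.315  0.053]
rack (array([551.4,  29.2]), array([ 70.8, 250.9]), 12.9)
tab b 33 (array([570. , -52.6]), array([13.1, 25. ]), 15.5) [ 0.57   -0.0525  0.0935]
tab a 34 (array([551.2,  30.4]), array([12. , 25.8]), 20.3) [0.5511 0.0301 0.0929]
tab c 28 (array([532. , 112.2]), array([13.7, 25.5]), 11.7) [0.5312 0.1116 0.0934]
housing 443 (array([517.4, 516.1]), array([52.2, 63.9]), 20.8) [0.48292425 0.47891771 0.21360992] [0.5513605  0.54384441 0.26515321]
foot (array([484.7, 571.4]), array([344.7, 267.9]), 89.1)
col [0.49453827 0.56781022 0.34887297] 193
front [[0.533, 0.515, 0.559], [0.45, 0.441, 0.456], [0.22, 0.198, 0.229]]
scene unit (array([ 492.9, -290.6]), array([120.5, 144.2]), 70.4)
knob top 65 (array([ 473.6, -281.9]), array([17.5, 46. ]), 32.6) [ 0.47267365 -0.28219379  0.08877332]
red 8 [ 0.5279 -0.2899  0.0493] [ 0.516 -0.292  0.044] [ 0.536 -0.288  0.053]
green 5 [ 0.5379 -0.3169  0.0482] [ 0.531 -0.319  0.046] [ 0.542 -0.315  0.05 ]
rack (array([557.3,  30.1]), array([ 77.6, 253.6]), 12.2)
tab b 35 (array([577.8, -53.1]), array([14.8, 26.2]), 9.2) [ 0.5773 -0.055   0.0936]
tab a 31 (array([556.6,  29.5]), array([15.3, 27.9]), 12.6) [0.5576 0.028  0.0936]
tab c 28 (array([538.2, 111.4]), array([13.7, 23.8]), 11.1) [0.5388 0.1115 0.0935]
housing 317 (array([522.3, 515.1]), array([54.8, 66.6]), 23.3) [0.49320563 0.47957708 0.19711953] [0.55745226 0.55599237 0.26439359]
foot (array([482.7, 572.5]), array([336.7, 266.6]), 88.7)
col [0.50484292 0.56720736 0.3383233 ] 170
front [[0.542, 0.522, 0.565], [0.448, 0.438, 0.453], [0.212, 0.189, 0.229]]
```

send_rows(plan="3.6 -2.7 0 -0.14;7.2 -5.4 0 -0.28;10.8 -8.1 0 -0.42;14.4 -10.8 0 -0.56;18 -13.5 0 -0.7;21.6 -16.2 0 -0.84;25.2 -18.9 0 -0.98;28.8 -21.6 0 -1.12", jaw=1, force=40)

```text
time_s: 2.5
position: [0.4111, -0.3523, 0.2316]
ee_rot: [[0.146, 0.989, 0.0], [0.989, -0.146, -0.0], [-0.0, 0.001, -1.0]]
contact_force: [0.6, 0.1, 0.3]
grip_width: 0.0851
finger_force: 0.0
```

```bash
cat >> h.py <<'E'
def tool(target, yaw_y=None, s=None):
    "shift (cm) in tool axes to world target, turn (rad) so tool y has yaw_y (deg, mod 180)"
    s=s or sensors.sense(); R=np.array(s['ee_rot']); d=R.T@(np.array(target)-s['position'])*100
    t=0
    cur=np.degrees(np.arctan2(R[1,1],R[0,1]))
    if yaw_y is not None: t=-np.radians((yaw_y-cur+90)%180-90)
    return np.round(d,2),round(float(t),3),round(float(cur),1)
E
python3 - <<'E'
from h import *
s=sensors.sense();print(s['time_s'],s['position'],s['joint_pos']);print(tool([.466,-.281,.23],25.9))
p=capture('wrist');print(np.round(p['mount'],3),p['fovy'])
E
```

```text
2.5 [ 0.41106964 -0.35227755  0.23155761] [-4.32962736e+01 -1.01778010e+01  9.90162319e+01  1.17392160e-03
  9.11273036e+01 -3.49084488e+01]
(array([7.85, 4.39, 0.16]), -0.598, -8.4)
[[ 0.    -0.96  -0.28   0.071]
 [ 1.     0.     0.     0.   ]
 [-0.    -0.28   0.96  -0.142]
 [ 0.     0.     0.     1.   ]] 58.48235114025335
```

send_rows(plan="1.6 0.9 0 -0.12;3.2 1.8 0 -0.24;4.8 2.7 0 -0.36;6.4 3.5 0 -0.48;7.8 4.4 0 -0.6;7.8 4.4 0 -0.6;7.8 4.4 0 -0.6")

```text
time_s: 3.25
position: [0.4656, -0.2835, 0.2313]
ee_rot: [[-0.431, 0.902, -0.0], [0.902, 0.431, -0.0], [-0.0, -0.0, -1.0]]
contact_force: [0.9, -0.2, 0.0]
grip_width: 0.0853
finger_force: 0.0
```

```bash
cat > k.py <<'E'
from h import *
import sys
def rect(P):
    r=cv2.minAreaRect((P[:,:2]*1000).astype(np.float32)); return np.round(r[0],1),np.round(r[1],1),round(r[2],1)
s=sensors.sense();p=capture('wrist');save(p,sys.argv[1]);W=cloud(p,wristT(p,s));I=p['image'].astype(float)
print(s['time_s'],s['position'],s['joint_pos'].round(1) if hasattr(s['joint_pos'],'round') else s['joint_pos'])
ok=~np.isnan(W[...,0])
m=ok&(abs(W[...,0]-.466)<.04)&(abs(W[...,1]+.281)<.04)&(W[...,2]>.083)&(W[...,2]<.095)
print('knob',m.sum(),rect(W[m]) if m.sum()>5 else '',W[m].mean(0))
R,G,B=[I[...,i] for i in range(3)]
m=ok&(abs(W[...,0]-.486)<.1)&(abs(W[...,1]+.289)<.1)&(W[...,2]>.035)&(W[...,2]<.07)
print('unit',rect(W[m&(W[...,2]>.04)&(W[...,2]<.048)]))
u=np.radians(-19.6);ux=np.array([np.cos(u),np.sin(u)]);uy=np.array([-ux[1],ux[0]])
for n,k in(('red',m&(R>1.6*G)&(R>1.6*B)),('green',m&(G>1.4*R)&(G>1.25*B))):
    q=W[k]; 
    if len(q): print(n,len(q),q.mean(0).round(4),'ux',np.percentile(q[:,:2]@ux,[2,50,98]).round(4),'uy',np.percentile(q[:,:2]@uy,[2,50,98]).round(4),(q[:,:2]@uy).mean().round(4))
E
python3 k.py w1.png
```

```text
3.25 [ 0.4655693  -0.28351723  0.2313046 ] [-34.   -9.7  98.6  -0.   91.1 -59.6]
knob 807 (array([ 468.4, -283.8]), array([13.9, 41.1]), 24.0) [ 0.46808172 -0.28322085  0.08789123]
unit (array([ 488.8, -291.4]), array([119.7, 138.8]), 70.6)
red 113 [ 0.5275 -0.2901  0.0489] ux [0.5855 0.5941 0.604 ] uy [-0.0992 -0.0962 -0.0943] -0.0963
green 95 [ 0.5369 -0.3174  0.0468] ux [0.6045 0.6121 0.6208] uy [-0.122  -0.1189 -0.1165] -0.119
```

View pics/w1.png

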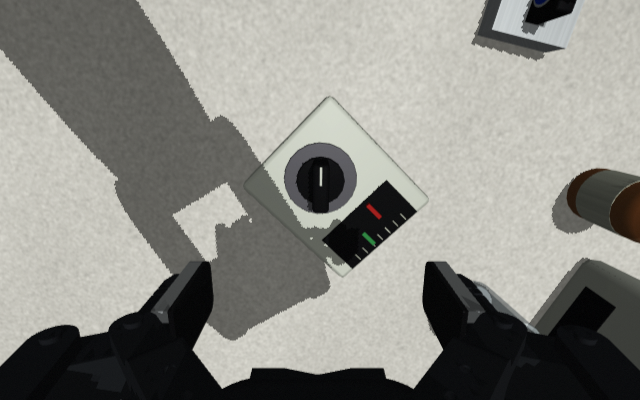

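The wrist view shows the bar lying upright at (320,180), midway between the fingers and square to their closing line. The pointer is at (374,212) and the mark at (369,239), 22.7 mm apart, which needs about 1.135 rad clockwise. Next I descend and grip.

```bash
python3 -c "
from h import *
print(tool([.4682,-.2838,.0635],24.3))"
```

```text
(array([-0.12,  0.26, 16.78]), 0.021, 25.5)
```

send_rows(plan="-0.1 0.3 3 0.02;-0.1 0.3 7 0.02;-0.1 0.3 11 0.02;-0.1 0.3 14 0.02;-0.1 0.3 16 0.02;-0.1 0.3 16.8 0.02;-0.1 0.3 16.8 0.02;-0.1 0.3 16.8 0.02")

```text
time_s: 4.1
position: [0.4691, -0.2836, 0.0645]
ee_rot: [[-0.414, 0.91, 0.001], [0.91, 0.414, -0.001], [-0.001, 0.001, -1.0]]
contact_force: [0.0, 0.3, -0.1]
grip_width: 0.0855
finger_force: 0.0
```

send_rows(plan="0 0 0 0;0 0 0 0;0 0 0 0;0 0 0 0;0 0 0 0;0 0 0 0;0 0 0 0;0 0 0 0", jaw=-1, force=40)

```text
time_s: 4.9
position: [0.4684, -0.2832, 0.0636]
ee_rot: [[-0.415, 0.91, -0.001], [0.91, 0.415, -0.0], [0.0, -0.001, -1.0]]
contact_force: [-5.9, -0.0, 6.0]
grip_width: 0.013
finger_force: 41.8
```

send_rows(plan="0 0 0 0.13;0 0 0 0.26;0 0 0 0.4;0 0 0 0.54;0 0 0 0.68;0 0 0 0.82;0 0 0 0.96;0 0 0 1.06")

```text
time_s: 5.7
position: [0.4684, -0.2833, 0.0636]
ee_rot: [[0.595, 0.804, -0.001], [0.804, -0.595, -0.001], [-0.001, -0.0, -1.0]]
contact_force: [-5.4, -1.6, 4.7]
grip_width: 0.0132
finger_force: 41.7
```

send_rows(plan="0 0 0 0.05;0 0 0 0.07;0 0 0 0.07;0 0 0 0.07")

```text
time_s: 6.1
position: [0.4684, -0.2834, 0.0636]
ee_rot: [[0.646, 0.763, -0.001], [0.763, -0.646, -0.001], [-0.001, -0.0, -1.0]]
contact_force: [-5.4, -1.3, 4.3]
grip_width: 0.0132
finger_force: 41.7
```

```bash
python3 k.py w2.png
python3 - <<'E'
from h import *
s=sensors.sense();print(tool([.468,-.284,.06]))
E
```

```text
6.1 [ 0.46843501 -0.28336857  0.06362837] [-3.380e+01 -3.700e+00  1.091e+02 -1.000e-01  7.460e+01  6.400e+00]
knob 4726 (array([ 468.5, -282.7]), array([37.5, 36.9]), 7.7) [ 0.47102104 -0.28113188  0.08817092]
unit (array([ 489.5, -291.2]), array([119.4, 138.5]), 70.8)
red 571 [ 0.5203 -0.311   0.0489] ux [0.5855 0.5944 0.6034] uy [-0.1232 -0.1178 -0.1165] -0.1184
green 401 [ 0.5374 -0.3173  0.0469] ux [0.6048 0.6127 0.6206] uy [-0.1221 -0.1185 -0.1165] -0.1187
(array([-0.07,  0.01,  0.36]), 0.0, -40.2)
```

Pointer and mark now agree within about 0.5 mm along the scale. I'll release and lift.

send_rows(plan="0 0 0 0;0 0 0 0;0 0 0 0;0 0 0 0;0 0 0 0;0 0 -2 0;0 0 -5 0;0 0 -9 0", jaw=1)

```text
time_s: 6.95
position: [0.4681, -0.2826, 0.1529]
ee_rot: [[0.646, 0.764, -0.002], [0.764, -0.646, 0.002], [-0.0, -0.003, -1.0]]
contact_force: [-0.4, -0.5, 0.2]
grip_width: 0.0851
finger_force: 0.0
```

```bash
python3 k.py w3.png
python3 - <<'E'
from h import *
print(tool([.56,-.053,.24],-77))
E
```

```text
6.95 [ 0.46812664 -0.28257822  0.15289218] [-33.8  -7.5 104.    0.   83.7   6.4]
knob 1440 (array([ 468.7, -284. ]), array([41.6, 13.7]), 49.4) [ 0.46932474 -0.28301764  0.08786103]
unit (array([ 489.2, -291.1]), array([119. , 139.5]), 70.7)
red 351 [ 0.5204 -0.3137  0.0478] ux [0.586  0.5955 0.6055] uy [-0.1262 -0.1202 -0.1169] -0.121
green 283 [ 0.5378 -0.32    0.0462] ux [0.6055 0.614  0.6228] uy [-0.1254 -0.1206 -0.117 ] -0.121
(array([23.44, -8.  , -7.91]), 0.642, -40.2)
```

send_rows(plan="0 0 -4 0.08;3.4 -1.2 -7.9 0.16;7.4 -2.6 -7.9 0.24;11.4 -3.9 -7.9 0.32;15.4 -5.3 -7.9 0.4;19.4 -6.6 -7.9 0.5;23.4 -8 -7.9 0.6;23.4 -8 -7.9 0.64")

```text
time_s: 7.8
position: [0.5598, -0.0488, 0.232]
ee_rot: [[0.974, 0.227, 0.0], [0.227, -0.974, 0.001], [0.0, -0.001, -1.0]]
contact_force: [-1.1, -1.3, 0.1]
grip_width: 0.0854
finger_force: 0.0
```

```bash
cat > r.py <<'E'
from h import *
import sys
def rect(P):
    r=cv2.minAreaRect((P[:,:2]*1000).astype(np.float32)); return np.round(r[0],1),np.round(r[1],1),round(r[2],1)
s=sensors.sense();p=capture('wrist');save(p,sys.argv[1]);W=cloud(p,wristT(p,s));ok=~np.isnan(W[...,0])
print(s['time_s'],s['position'])
for n,x,y in(('b',.57,-.053),('a',.551,.03),('c',.532,.112)):
    m=ok&(abs(W[...,0]-x)<.025)&(abs(W[...,1]-y)<.03)&(W[...,2]>.088)&(W[...,2]<.1)
    if m.sum()>5: print(n,m.sum(),rect(W[m]),W[m].mean(0).round(4))
m=ok&(abs(W[...,0]-.551)<.1)&(abs(W[...,1]-.03)<.2)&(W[...,2]>.026)&(W[...,2]<.034);print('rack',rect(W[m]))
E
python3 r.py w4.png
```

```text
7.8 [ 0.55984347 -0.04881453  0.23199226]
b 547 (array([573.2, -54.6]), array([13.8, 25.1]), 12.8) [ 0.5734 -0.0546  0.0922]
a 567 (array([554.1,  27.7]), array([14.4, 26.2]), 12.8) [0.5547 0.0273 0.0922]
c 581 (array([535.5, 110.4]), array([13.8, 26.8]), 13.4) [0.536  0.1095 0.0922]
rack (array([553.8,  28.1]), array([ 70.6, 250.6]), 12.8)
```

View pics/w4.png

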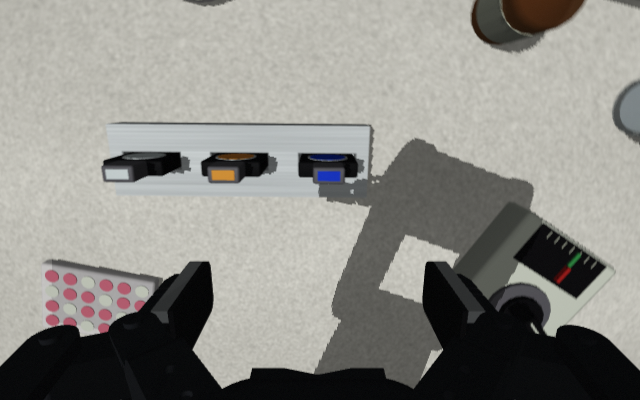

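The wrist view shows the blue tab at (328,175) in line with the rack, and its neighbours clear. The top leans in the closing line's perpendicular plane, so I'll grip the tab by its narrow sides. That lets me pivot it 20° against the pocket.

send_rows(plan="0 0 0 0;0 0 0 0;0 0 0 0", jaw=0.2)

```text
time_s: 8.15
position: [0.5586, -0.0535, 0.2323]
ee_rot: [[0.974, 0.227, 0.0], [0.227, -0.974, -0.0], [0.0, 0.0, -1.0]]
contact_force: [0.5, -0.2, -0.2]
grip_width: 0.0511
finger_force: 0.0
```

```bash
python3 -c "
from h import *
s=sensors.sense();print(s['position'],s['grip_width'],tool([.5735,-.0546,.0705],-77.2))"
```

```text
[ 0.55863735 -0.05347429  0.23233186] 0.051131278583920296 (array([ 1.42,  0.45, 16.18]), 0.005, -76.9)
```

send_rows(plan="1.4 0.4 3 0;1.4 0.4 7 0;1.4 0.4 10 0;1.4 0.4 13 0;1.4 0.4 15 0;1.4 0.4 16.2 0;1.4 0.4 16.2 0;1.4 0.4 16.2 0")

```text
time_s: 8.95
position: [0.5737, -0.0538, 0.0713]
ee_rot: [[0.974, 0.227, 0.001], [0.227, -0.974, -0.0], [0.001, 0.0, -1.0]]
contact_force: [0.3, -0.3, -0.1]
grip_width: 0.0511
finger_force: 0.0
```

send_rows(plan="0 0 0 0;0 0 0 0;0 0 0 0;0 0 0 0;0 0 0 0;0 0 0 0", jaw=-1, force=30)

```text
time_s: 9.55
position: [0.574, -0.0536, 0.0716]
ee_rot: [[0.974, 0.227, 0.002], [0.227, -0.974, -0.0], [0.002, 0.001, -1.0]]
contact_force: [-0.8, -2.0, 7.1]
grip_width: 0.0253
finger_force: 31.2
```

Run:
```python
from h import *
s=sensors.sense();p=capture('wrist');save(p,'w5.png');print(s['position'],s['grip_width'])
i=cv2.imread('pics/w5.png');cv2.imwrite('pics/w5c.png',cv2.resize(i[120:400,140:500],(720,560)))
```

```text
[ 0.5739834  -0.05359131  0.07157171] 0.0252780896420226
```

View pics/w5c.png

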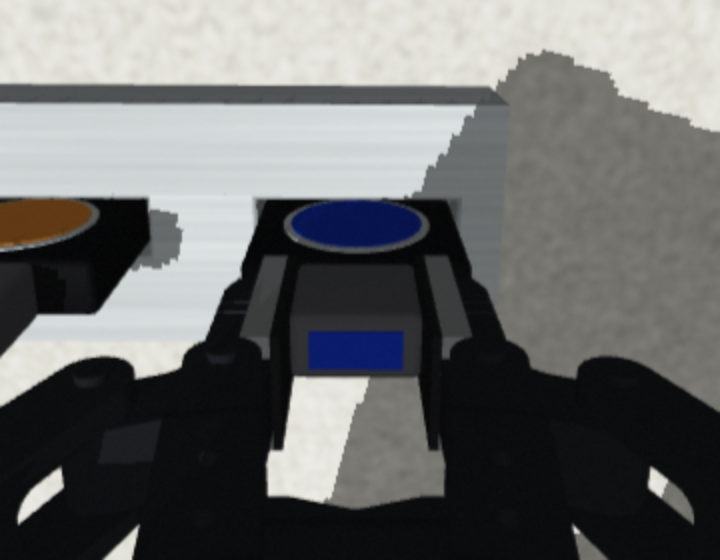

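The blue tab is centred between the pads at (355,350) in the crop, with the grip closed at 25.3 mm. Next I lift 11 mm and swing the top toward tool -x so the pocket rim tilts it 20°.

send_rows(plan="0 0 -0.6 0;0 0 -1.1 0;0 0 -1.1 0;-0.5 0 -1.1 0;-0.9 0 -1.1 0;-1.4 0 -1.1 0;-1.8 0 -1.05 0;-2.2 0 -1.0 0")

```text
time_s: 10.4
position: [0.5518, -0.0586, 0.0805]
ee_rot: [[0.974, 0.227, 0.001], [0.227, -0.974, -0.0], [0.001, 0.0, -1.0]]
contact_force: [4.1, 0.3, 2.0]
grip_width: 0.0249
finger_force: 30.9
```

send_rows(plan="-0.2 0 0.05 0;-0.4 0 0.1 0;-0.4 0 0.1 0;-0.4 0 0.1 0")

```text
time_s: 10.8
position: [0.548, -0.0594, 0.0793]
ee_rot: [[0.974, 0.227, -0.0], [0.227, -0.974, -0.0], [-0.0, 0.0, -1.0]]
contact_force: [3.6, 0.2, 3.1]
grip_width: 0.0257
finger_force: 31.2
```

send_rows(plan="-0.1 0 -1 0;-0.2 0 -3 0;-0.2 0 -6 0;-0.2 0 -10 0;-0.2 0 -14 0;-0.2 0 -18 0;-0.2 0 -18 0;-0.2 0 -18 0")

```text
time_s: 11.6
position: [0.5458, -0.0598, 0.2597]
ee_rot: [[0.974, 0.227, -0.0], [0.227, -0.974, -0.0], [-0.0, 0.0, -1.0]]
contact_force: [-0.7, -1.0, -1.7]
grip_width: 0.0251
finger_force: 30.7
```

```bash
cat > c.py <<'E'
from h import *
import sys
s=sensors.sense();p=capture('wrist');save(p,sys.argv[1]);i=cv2.imread('pics/'+sys.argv[1]);cv2.imwrite('pics/c'+sys.argv[1],cv2.resize(i[120:400,140:500],(720,560)))
M=np.array(p['mount']);W=cloud(p,M)  # tool frame
I=p['image'].astype(float);R,G,B=[I[...,k] for k in range(3)]
ok=~np.isnan(W[...,0])&(abs(W[...,0])<.08)&(abs(W[...,1])<.04)&(W[...,2]>-.04)&(W[...,2]<.09)&(B>1.5*R)&(B>1.3*G)&(B>40)
n,l,st,ce=cv2.connectedComponentsWithStats(ok.astype(np.uint8))
print(s['time_s'],s['position'],s['grip_width'],s['finger_force'])
for k in range(1,n):
    if st[k,4]<60: continue
    Q=W[l==k];c=Q.mean(0);v=np.linalg.svd(Q-c)[2][2];v*=np.sign(v[0]);
    mid=(np.percentile(Q,1,axis=0)+np.percentile(Q,99,axis=0))/2
    print('px',ce[k].round(),st[k,4],'c',c.round(4),'mid',mid.round(4),'normal',v.round(3),'tilt',np.degrees(np.arctan2(-v[2],v[0])).round(1))
E
python3 c.py w6.png
```

```text
11.6 [ 0.545773   -0.05979791  0.25969234] 0.025062265288635244 30.659320950508118
px [318. 205.] 2203 c [0.0221 0.0007 0.0222] mid [0.0223 0.0007 0.0231] normal [ 0.946  0.    -0.324] tilt 18.9
px [318. 294.] 770 c [-0.0007  0.0007 -0.0211] mid [-0.0008  0.0007 -0.0211] normal [0.335 0.005 0.942] tilt -70.4
```

View pics/cw6.png

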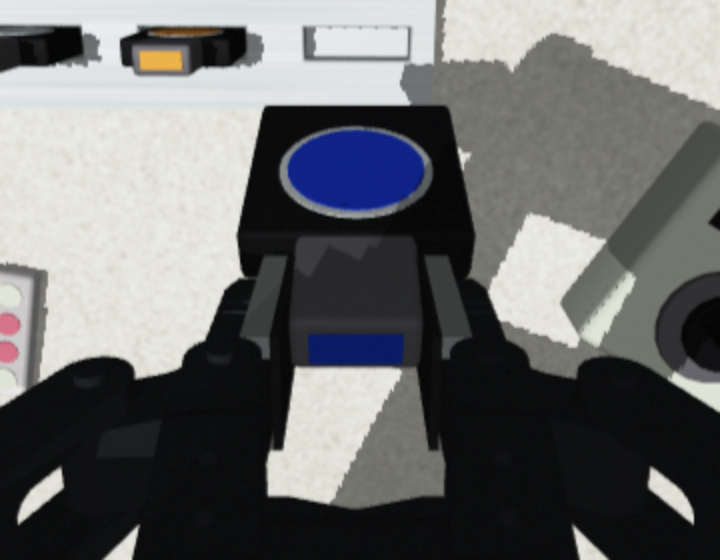

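The window faces tool +x at a 19.3° tilt, centred in the crop at (356,170), as wanted. Now I fit the lens pose from the earlier clouds.

```bash
cat > lens.py <<'E'
from h import *
from scipy.optimize import least_squares
def fit(D):
    Ws=[];Bs=[]
    for W,I in D:
        I=I.astype(float);ok=~np.isnan(W[...,0])&(W[...,0]>.42)&(W[...,0]<.6)&(W[...,1]>.41)&(W[...,1]<.62)&(W[...,2]>.14)&(W[...,2]<.30)
        Ws.append(W[ok]);R,G,B=[I[...,k][ok] for k in range(3)];Bs.append((B>1.4*R)&(B>1.15*G)&(B>25))
    P=np.vstack(Ws);b=np.hstack(Bs);ok=np.ones(len(P),bool)
    def ax(phi):
        h=np.array([np.cos(phi),np.sin(phi),0]);c,s=np.cos(np.radians(20)),np.sin(np.radians(20))
        X=c*h+s*np.array([0,0,1]);return np.array([X,[-np.sin(phi),np.cos(phi),0],-s*h+c*np.array([0,0,1])])
    def res(p):
        L=(P[b]-[p[1],.5,p[2]])@ax(p[0]).T
        return np.max(np.abs(L[:,1:]),1)-.026
    r=least_squares(res,[np.radians(110),.52,.23],loss='soft_l1',f_scale=.002)
    A=ax(r.x[0]);o=np.array([r.x[1],.5,r.x[2]])
    L=(P-o)@A.T; k=(np.hypot(L[:,1],L[:,2])<.030)&(L[:,0]<.0)
    xf=np.percentile(L[k,0],[1,3,5,10,20]);print('phi',np.degrees(r.x[0]),'rms',np.sqrt(np.mean(r.fun**2)),'front',xf.round(4),'housing x',np.percentile(L[b,0],[1,99]).round(3),b.sum())
    f=o+A[0]*xf[1];print('lens',f.round(4),'view',(f-A[0]*.11).round(4))
    return A,f
if __name__=='__main__':
    D=[(np.load(c+'.npz')['W'],np.load(c+'.npz')['img']) for c in('top','scene')]
    for d in([D[0]],[D[1]],D): A,f=fit(d)
    v=f-A[0]*.11; R=np.array([A[0][:2]/np.linalg.norm(A[0][:2])]); h=R[0]
    yaw=np.degrees(np.arctan2(h[1],h[0]))-90
    X=np.array([h[0],h[1],0]);Y=np.array([h[1],-h[0],0]);print('tool y yaw',yaw,'check Y',Y)
    Rt=np.array([X,Y,[0,0,-1]]).T
    t=v-Rt@np.array([.0156,.0007,.0249]);print('TCP target',t)
    back=t-.09*X+[0,0,.03];print('standoff',back,tool(back,yaw))
E
python3 lens.py
```

```text
phi 112.3400568612577 rms 0.00231248629577136 front [-0.0531 -0.0523 -0.0514 -0.0491 -0.0439] housing x [-0.006  0.053] 443
lens [0.5442 0.4545 0.2017] view [0.5835 0.3589 0.1641]
phi 109.83715835748826 rms 0.002559994620341115 front [-0.0582 -0.0576 -0.057  -0.0561 -0.0547] housing x [-0.009  0.051] 317
lens [0.5447 0.4491 0.2014] view [0.5798 0.3519 0.1638]
phi 110.77027033459356 rms 0.002513822365662085 front [-0.0576 -0.0566 -0.0558 -0.0544 -0.0516] housing x [-0.008  0.053] 760
lens [0.5451 0.4503 0.2006] view [0.5818 0.3536 0.163 ]
tool y yaw 20.77027033459356 check Y [0.93500981 0.35462185 0.        ]
TCP target [0.58663362 0.33877374 0.18792753]
standoff [0.61854959 0.25462285 0.21792753] (array([ 14.25, -28.96,   4.04]), 1.437, -76.9)
```

send_rows(plan="1 -2 0 -0.12;2 -4 0 -0.24;3 -6 0 -0.36;4 -8.2 0 -0.48;5 -10.4 0 -0.6;6 -12.6 0 -0.72;7 -14.6 0 -0.84;8 -16.5 0 -0.96")

```text
time_s: 12.45
position: [0.586, 0.1199, 0.2572]
ee_rot: [[0.368, 0.93, -0.003], [0.93, -0.368, -0.001], [-0.002, -0.003, -1.0]]
contact_force: [-0.2, -1.1, -0.7]
grip_width: 0.025
finger_force: 30.6
```

Run:
```python
from h import *
print(sensors.sense()['position'],sensors.sense()['grip_width'],tool([.6185,.2546,.245],20.8))
```

```text
[0.58597256 0.11993655 0.25722878] 0.024978388377001757 (array([13.72, -1.93,  1.2 ]), -0.74, -21.6)
```

send_rows(plan="2 -0.3 0.2 -0.12;4 -0.6 0.4 -0.24;6 -0.9 0.6 -0.36;8 -1.2 0.8 -0.48;10 -1.5 1 -0.6;12 -1.8 1.2 -0.7;13.2 -1.9 1.2 -0.74;13.2 -1.9 1.2 -0.74")

```text
time_s: 13.25
position: [0.6179, 0.2495, 0.2457]
ee_rot: [[-0.351, 0.936, -0.002], [0.936, 0.351, -0.001], [0.0, -0.003, -1.0]]
contact_force: [-0.7, 0.4, -0.8]
grip_width: 0.0254
finger_force: 30.6
```

send_rows(plan="0 0 0 0;0 0 0 0;0 0 0 0")

```text
time_s: 13.55
position: [0.6181, 0.2479, 0.2475]
ee_rot: [[-0.349, 0.937, 0.0], [0.937, 0.349, -0.0], [-0.0, 0.0, -1.0]]
contact_force: [-0.0, -1.2, -0.1]
grip_width: 0.0252
finger_force: 30.6
```

```bash
python3 c.py w7.png
python3 - <<'E'
from h import *
from lens import fit
s=sensors.sense();print(s['position'],s['joint_pos'],tool([.5866,.3388,.188],20.8))
p=capture('scene');save(p,'s2.png');a=cv2.imread('pics/s2.png');cv2.imwrite('pics/s2c.png',cv2.resize(a[60:260,300:500],(600,600)))
D=[(cloud(p),p['image'])]
s=sensors.sense();w=capture('wrist');W=cloud(w,wristT(w,s));
q=W[(W[...,2]>.17)&(W[...,2]<.3)&(W[...,1]>.41)];print('lens pts in wrist',len(q))
E
```

```text
13.55 [0.61811478 0.24787434 0.24752847] 0.02520321053759088 30.58945655822754
px [318. 205.] 2182 c [0.0215 0.     0.0223] mid [0.0217 0.     0.0231] normal [ 0.947  0.001 -0.321] tilt 18.7
px [318. 294.] 784 c [-0.0013 -0.     -0.0211] mid [-0.0016 -0.     -0.0209] normal [0.341 0.007 0.94 ] tilt -70.1
[0.61811443 0.2479759  0.24753791] [ 1.96666879e+01  5.30791584e+00  8.25438507e+01 -2.86970631e-03
  9.21339921e+01 -7.65096335e-01] (array([9.61, 0.22, 5.95]), -0.006, 20.4)
lens pts in wrist 0
```

View pics/s2c.png

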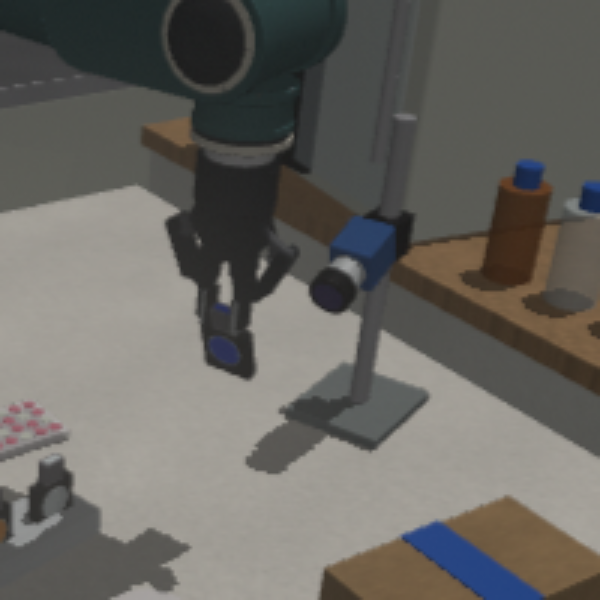

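The scene view shows the cassette held at (222,345), tilted, clear of the lens at (335,285). Next is the final approach.

send_rows(plan="0 0 2 0;0 0.1 4 0;1.5 0.1 6 0;3.5 0.2 6 0;5.5 0.2 6 0;7.5 0.2 6 0;9 0.2 6 0;9.6 0.2 6 0")

```text
time_s: 14.5
position: [0.5857, 0.3412, 0.1881]
ee_rot: [[-0.352, 0.936, 0.001], [0.936, 0.352, 0.001], [0.0, 0.001, -1.0]]
contact_force: [0.3, 0.2, -0.2]
grip_width: 0.0257
finger_force: 30.5
```

send_rows(plan="0 0 0 0;0 0 0 0;0 0 0 0;0 0 0 0")

```text
time_s: 14.9
position: [0.5867, 0.3387, 0.1874]
ee_rot: [[-0.35, 0.937, 0.0], [0.937, 0.35, -0.0], [-0.0, 0.0, -1.0]]
contact_force: [0.8, 0.8, -0.7]
grip_width: 0.0255
finger_force: 30.5
```

```bash
python3 c.py w8.png
python3 - <<'E'
from h import *
from lens import fit
s=sensors.sense();print(s['position'],np.round(s['ee_rot'],3).tolist())
f,l=np.array([0.5451,0.4503,0.2006]),0
D=[]
for c in('top','scene'):
    p=capture(c);save(p,c+'3.png');W=cloud(p)
    I=p['image'].astype(float);R,G,B=[I[...,k] for k in range(3)]
    m=(B>1.5*R)&(B>1.3*G)&(abs(W[...,0]-.58)<.05)&(W[...,1]>.32)&(W[...,1]<.40)&(W[...,2]>.12)&(W[...,2]<.25)
    print(c,m.sum(),W[m].mean(0) if m.sum() else '')
a=cv2.imread('pics/scene3.png');b=cv2.imread('pics/top3.png')
cv2.imwrite('pics/f.png',np.hstack([cv2.resize(a[60:260,330:480],(400,533)),cv2.resize(b[150:283,120:220],(400,533))]))
R=np.array(s['ee_rot']);w=np.array(s['position'])+R@np.array([.0152,.0002,.0249])
ph=np.radians(110.8);h=np.array([np.cos(ph),np.sin(ph),0]);c,sn=np.cos(np.radians(20)),np.sin(np.radians(20))
X=c*h+sn*np.array([0,0,1]);Y=np.array([-h[1],h[0],0]);Z=np.cross(X,Y)
v=f-.11*X;print('window',w.round(4),'err in view frame',(np.array([X,Y,Z])@(w-v)).round(4))
E
```

```text
14.9 [0.58665469 0.33867881 0.18735847] 0.025470716773086752 30.54610311985016
px [318. 205.] 2183 c [0.0215 0.     0.0223] mid [0.0217 0.     0.023 ] normal [ 0.946  0.001 -0.324] tilt 18.9
px [317. 294.] 794 c [-0.0012 -0.     -0.0212] mid [-0.0014 -0.     -0.021 ] normal [0.336 0.001 0.942] tilt -70.4
[0.58662297 0.33872964 0.187331  ] [[-0.35, 0.937, 0.0], [0.937, 0.35, -0.0], [-0.0, 0.0, -1.0]]
top 2 [0.56408093 0.35636494 0.16290518]
scene 55 [0.58430138 0.34603651 0.16612728]
window [0.5815 0.353  0.1624] err in view frame [-0.0006  0.0005 -0.0004]
```

View pics/f.png

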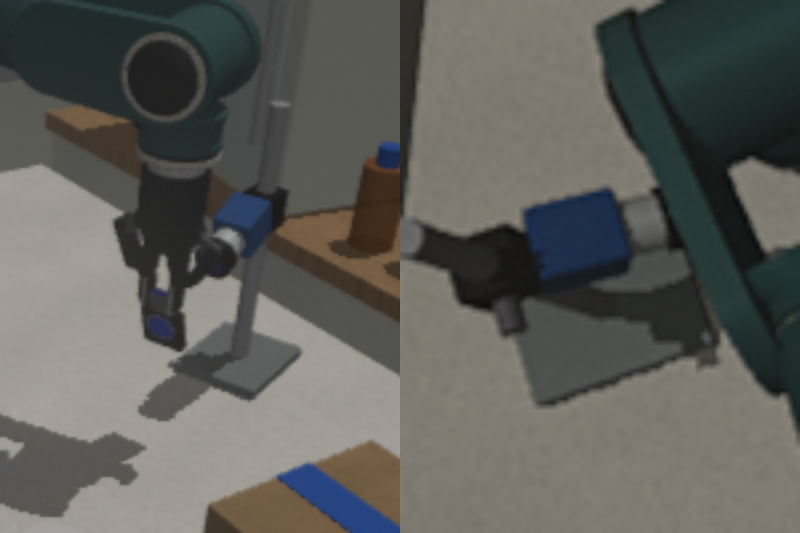

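The cassette hangs tab-up before the lens at (160,325), the computed window error is under 1 mm, and no contact force shows. I'm handing in.

```bash
python3 -c "
from h import *
print(bot.hand_in())"
```

```text
the job is handed in; nothing more can be done
None
```

The job is handed in; the call returned no verdict. At the last check the pointer was within about 0.5 mm of the green mark, and the blue cassette was held still, tab up. By my camera estimate its window was within 1 mm of the view point (fit good to about 5 mm) and about 1° off square to the lens.

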